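# Lock the optical stage clamp with the long T-key

### The arm

A 7-joint arm with a two-finger parallel gripper is mounted at the origin on the work surface. World frame = base frame: x ahead of the robot, y to its left, z up, the work surface at z = 0. Lengths are in m, angles in rad, forces in N, time in s.
With the tool pointing down it reaches from about 0.4 to 0.875 m from the base axis. Payload 19.3 kg.
Tool frame: the origin (TCP) lies midway between the tips of the shut fingers; the grasp point (between the pads) lies 19 mm behind it (bot.pinch_z is the distance from the TCP to the grasp point, in m); z points along the fingers, y is the line along which they close (so a half turn about z gives the same grasp; the last joint's range is limited). The gripper opens to 85 mm and grips with 20 to 120 N. Pads are 22 mm wide; open, the fingers measure 114 mm over their backs; the gripper's body (76 mm by 85 mm) begins 54 mm behind the grasp point. The pads swing forward as they close: fully open they stand 13 mm farther back than shut.
Start: joints at [-1.344, 0.521, -0.036, 1.599, 0.021, 1.021, -0.113], TCP at [0.183, 0.598, 0.231] pointing down, gripper open.
Joint ranges: [-2.91, 2.91], [-0.3, 2.13], [-1.5, 1.42], [0.17, 2.43], [-1.26, 4.41], [0.16, 1.93], [-2.52, 2.52]. Speed limits (rad/s): [1.89, 1.89, 2.39, 2.39, 3.01, 3.01, 3.01].

### API

Orientations are given as [roll, pitch, yaw] about the fixed x, y, z axes, in that order (R = Rz(yaw) Ry(pitch) Rx(roll)).
In Python, from workcell import observe, viewer, bot gives the robot as it stands. The module is installed in compiled form; this text tells all that it offers.
- The arm moves only by the tool play_rows, never from a script. Its argument "motion" is a list of rows, each a list of 7 numbers: the shift along the tool's x, y, z in cm, then the turn, a rotation vector about the tool's x, y, z in rad, then the opening, from -1 (shut) to 1 (fully open), so that 0 is half open. A call has exactly 5 rows; each row is the pose to reach, as a shift and turn from the pose commanded when the call began, along the tool's axes at that moment; what a row does not reach only later rows make up. A row lasts 1/10 s, in which the tool goes at most 50 mm and 8.59 degrees, less where a joint would pass 70% of its speed; a pose out of reach is approached as far as the arm can. A call with a gripper value outside its range is refused whole. The fingers move at their own pace and stop on an object; "squeeze" is the grip in N (left out, the last holds). Time passes only in rows, so rows that repeat a pose let the fingers close, or fill a call up. It gives the time, the measured TCP pose, the force, the opening and the grip force at its end, in the units of the state.
- observe(): the state, without advancing time (a new reading comes with each control period).
- viewer.grab_frame(name): name is "scene" or "top" or "wrist"; returns (picture, depth): 384x512x3 uint8, red, green, blue; 384x512 float32, m along the optical axis (not along the pixel's ray), 0 where there is no reading.
- viewer.camera_info(name): a dict with "fx", "fy", "cx", "cy" (pixels), "k1" (the pictures are not rectified: a ray, as slopes to the right and down, at radius r is drawn at 1 + k1 r^2 times it, then the intrinsics apply), "R" (3x3) and "t" (3): a world point X has camera coordinates R X + t. Camera axes: x right, y down, z forward; pixel columns grow to the right and rows downward; lengths in m; the calibration is good to about 2 mm. A picture is of the moment at which its call begins: read the wrist's pose just before it. camera_info takes no time and is no camera call; for the wrist camera it gives the pose at the moment of the call.
- bot.job_done(): hands the job in; it is judged then, once.
The state is a dict: "clock": time; "qpos": joint angles; "qd": joint speeds; "joint_efforts": joint torques, N m; "position": TCP position; "tool_rot": TCP orientation; "force": force on the tool from outside, world axes, zero at the start; "moment": the same for the moment, N m; "grip_width": finger opening in m; "finger_force": force on a finger pad.
Only numpy, scipy, OpenCV 4.12 (cv2) and the standard library are available. Lean on these libraries where they do the work, as an engineer would, in place of code of your own. Each camera call takes 0.05 s, during which the arm holds its last target. There are 200 camera calls.

### The job

Take the red-handled T-key from its black stand, lower it down the deep shaft of the orange clamp tower, feel for the recessed square stem until the key drops well down over it, and gently turn it clockwise (seen from above) to its stop, so that the pointer on the tower is at the green locked mark. Then draw the key out and put it back upright, fully home in its stand, and let go. Use only gentle force: do not ram or drop the key, and leave everything else on the bench where it is.

Things in the scene. Friction and masses are not known exactly. Their poses are not given: they have to be found in the camera images.
- key_bar (a point): Centre of the T-key's red cross-bar: 90 mm long (along the point's y), 12 mm thick (along x; pinch it here from above), 16 mm tall. z is the key's axis, pointing up. The key starts upright in its stand and weighs about 0.3 kg.
- key_foot (a point): Centre of the key's lower end, 172 mm straight below key_bar. A rod 12 mm across joins bar and socket. The socket is 33 mm across its corners and 32 mm tall, open below: a square hole 20.5 mm wide and 24 mm deep with sides along the point's x and y.
- key: The T-key as a whole; origin and axes as key_foot.
- tower: Orange clamp tower fixed to the table, 110 (x) x 150 (y) x 120 mm tall; origin: centre of its underside. The vertical shaft opens in its top at y = -25 mm of its frame. The pointer, 6 mm tall, is on a white plate at y = +44 mm.
- shaft_mouth (a point): Centre of the shaft's mouth in the tower's top, 120 mm above the table. The shaft is a round hole 38 mm across with a 3 mm chamfer, 105 mm deep. At its bottom stands the brass square stem.
- stem_top (a point): Centre of the stem's square top face, unpressed: on the shaft's axis, 78 mm below the mouth. The stem is 18 mm square, 22 mm tall below this face, with a round centring cone 5 mm tall on it. This point is fixed to the tower and does not show the stem's angle: its flats are at an unknown angle to the tower, different each time; find it by feel.
- stem_base (a point): Foot of the stem, 22 mm below stem_top. Key and stem fit if their squares agree within about 8 degrees. If not, the key rests on the stem's corners and the stem springs down up to 6 mm (6 N to start, 10 N at 6 mm, then solid). Turned to where they fit, the stem pops up into the socket and the force vanishes; the foot can then go 10 mm (well down) to 19 mm (bottomed) below stem_top.
- pointer (a joint): Turn of the stem in rad, shown by the pointer on the tower: 0 at the start (free, red mark; a solid stop, it cannot go further counter-clockwise), growing clockwise seen from above to 1.2 at the solid locked stop (green mark). It takes about 0.1 N m and stays where left. The key has about 0.15 rad of play on the stem each way.
- stand: Black key stand fixed to the table, 75 x 75 x 85 mm tall; origin: centre of its underside.
- stand_mouth (a point): Centre of the stand's hole at its top face (85 mm above the table): a round vertical hole 38 mm across with a 3 mm chamfer, 75 mm deep.
- stand_floor (a point): Centre of the floor of the stand's hole, 10 mm above the table; the key's foot rests here when it is home, and then the key's bar is 182 mm above the table.
- thumb_nut: brass thumb nut, 18 mm across, 10 mm tall, lying on top of the tower (origin: centre of underside); leave alone
- vial: amber vial, 32 mm across, 70 mm tall, standing on the table (origin: centre of underside); leave alone
- gauge_block: steel gauge block, 35 x 50 x 20 mm, on the table (origin: centre of underside); leave alone
- lens_barrel: black lens barrel, 44 mm across, 60 mm tall, standing on the table (origin: centre of underside); leave alone
- driver: screwdriver 160 mm long lying on the table; leave alone
- slide_box: white slide box, 60 x 90 x 30 mm, on the table (origin: centre of underside); leave alone
- rinse_jar: clear jar, 60 mm across, 80 mm tall, on the table (origin: centre of underside); leave alone

How it is judged:
By the outcome, as a careful person would: the job done as asked, in the order asked, and still so for the second after the job is handed in, with the robot touching nothing.
It also fails if it takes over 72 s, if anything falls off the work surface, if the arm or the gripper's body presses on something with over 40 N, if the wrist force passes 120 N, or if a joint passes its speed limit or range.

## Working session

There is one attempt and no reset: what is moved stays moved. The work goes in short steps, Python scripts to look and compute and a tool call to move; the robot and the scene stay as the last step left them, time stands still between calls to the robot, and variables do not carry over. Pictures are saved under pics/ and viewed, at most 12 in all, crops included, and the job is handed in when it is done.

Besides the shell and the picture viewer there is one more tool, called after ">>>" as a command line: name --pt "numbers of a row" for each row, then --argument value for the rest. play_rows: Moves the arm, as the interface text tells. Its arguments: {"type":"object","properties":{"motion":{"type":"array"},"squeeze":{"type":"number"}},"required":["motion"]}

```bash
mkdir -p pics; cat > h.py <<'E'
import numpy as np, cv2
from workcell import observe, viewer, bot
def grab(n,save=None):
    info=viewer.camera_info(n); p,d=viewer.grab_frame(n)
    if save: cv2.imwrite('pics/'+save,p[:,:,::-1])
    return p,d,{k:np.array(v,float) for k,v in info.items()}
def ray(i,u,v):
    x=(u-i['cx'])/i['fx'];y=(v-i['cy'])/i['fy'];a,b=x,y
    for _ in range(20):
        s=1+i['k1']*(a*a+b*b);a,b=x/s,y/s
    d=i['R'].T@np.array([a,b,1.]);return -i['R'].T@i['t'],d
def onz(i,u,v,z):
    o,d=ray(i,u,v);return o+d*(z-o[2])/d[2]
E
python3 - <<'E'
from h import *
for n in('scene','top'):
    p,d,i=grab(n,n+'0.png');print(n,{k:np.round(v,3).tolist() for k,v in i.items()})
    np.savez(n+'0.npz',p=p,d=d,**i)
s=observe();print({k:np.round(v,3).tolist() for k,v in s.items()})
a=cv2.imread('pics/scene0.png');b=cv2.imread('pics/top0.png')
cv2.imwrite('pics/both.png',np.hstack([a,b])[:, :]) 
E
```

```text
scene {'fx': 488.896, 'fy': 488.896, 'cx': 255.746, 'cy': 188.531, 'k1': -0.185, 'R': [[0.548, 0.837, 0.013], [0.698, -0.448, -0.559], [-0.462, 0.315, -0.829]], 't': [-0.316, -0.305, 1.583]}
top {'fx': 409.632, 'fy': 409.632, 'cx': 249.472, 'cy': 191.737, 'k1': -0.006, 'R': [[0.014, -0.999, 0.032], [-0.984, -0.02, -0.176], [0.177, -0.029, -0.984]], 't': [-0.007, 0.571, 1.066]}
{'clock': 0.1, 'qpos': [-1.344, 0.522, -0.036, 1.6, 0.021, 1.021, -0.113], 'qd': [0.001, -0.0, 0.0, -0.001, 0.001, 0.002, 0.0], 'joint_efforts': [0.003, -92.849, 1.984, -37.053, 0.018, 0.005, 0.0], 'position': [0.183, 0.597, 0.231], 'tool_rot': [-3.141, 0.0, 2.845], 'force': [-0.323, 0.197, -0.357], 'moment': [0.01, -0.024, -0.02], 'finger_force': 0.0, 'grip_width': 0.085}
```

View pics/scene0.png

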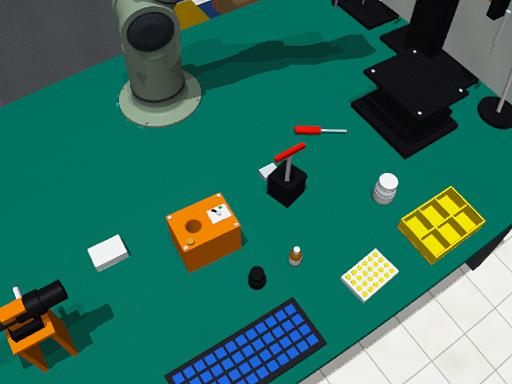

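View pics/top0.png

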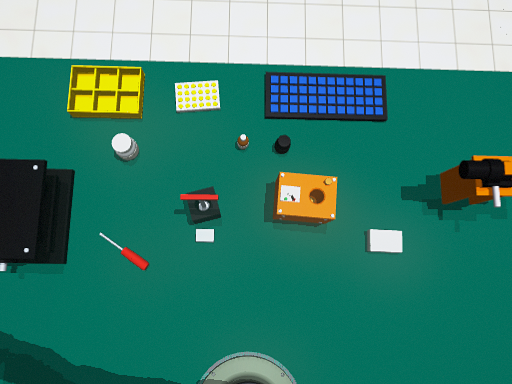

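The scene view shows the red bar at about (290,152) over the stand and the orange tower at (204,230). In the top view the bar is at (199,197), the shaft mouth at (317,196) and the white pointer plate at (290,194).

```bash
cat > m.py <<'E'
from h import *
L={}
for n in('scene','top'):
    f=np.load(n+'0.npz');p=f['p'];i={k:f[k] for k in('fx','fy','cx','cy','k1','R','t')}
    h=cv2.cvtColor(p,cv2.COLOR_RGB2HSV)
    red=(((h[...,0]<4)|(h[...,0]>174))&(h[...,1]>170)&(h[...,2]>90)).astype(np.uint8)
    k,l,st,c=cv2.connectedComponentsWithStats(red)
    for j in range(1,k):
        if st[j,4]>40:
            q=cv2.minAreaRect(np.argwhere(l==j)[:,::-1].astype(np.float32)); print(n,'red',st[j,4],c[j].round(1),np.round(q[1],1),q[2])
            b=cv2.boxPoints(q); print([onz(i,*x,.19)[:2].round(4).tolist() for x in b], onz(i,*c[j],.188).round(4))
    og=((h[...,0]>=5)&(h[...,0]<20)&(h[...,1]>170)&(h[...,2]>150)).astype(np.uint8)
    k,l,st,c=cv2.connectedComponentsWithStats(og)
    for j in range(1,k):
        if st[j,4]>1000:
            print(n,'orange',st[j],c[j].round(1))
    # dark hole in tower
    x0,x1,y0,y1=(180,212,215,240) if n=='scene' else (305,330,183,210)
    dk=np.zeros(og.shape,np.uint8);
    g=(h[y0:y1,x0:x1,2]<(150)).astype(np.uint8); dk[y0:y1,x0:x1]=g
    k,l,st,c=cv2.connectedComponentsWithStats(dk)
    for j in range(1,k):
        if st[j,4]>30:
            (ex,ey),ax,an=cv2.fitEllipse(max(cv2.findContours((l==j).astype(np.uint8),0,1)[0],key=len))
            print(n,'hole',st[j],c[j].round(1),(round(ex,1),round(ey,1)),np.round(ax,1),onz(i,ex,ey,.12).round(4))
E
python3 m.py
python3 - <<'E'
import cv2,numpy as np
a=cv2.imread('pics/scene0.png')[130:280,150:320];b=cv2.imread('pics/top0.png')[150:250,170:350]
a=cv2.resize(a,None,fx=2.3,fy=2.3,interpolation=2);b=cv2.resize(b,(400,222),interpolation=2)
o=np.zeros((max(len(a),222),800,3),np.uint8);o[:len(a),:a.shape[1]]=a;o[:222,400:]=b;cv2.imwrite('pics/crop.png',o)
E
```

```text
scene red 199 [307.3 129.6] [ 7. 25.] 90.0
[[0.4757, 0.1849], [0.5105, 0.2403], [0.5296, 0.2256], [0.4951, 0.1708]] [0.5013 0.2059 0.188 ]
scene red 214 [289.2 151.9] [ 6.4 34.1] 61.927513122558594
[[0.5288, 0.0788], [0.5274, 0.1723], [0.5462, 0.1678], [0.547, 0.0752]] [0.5362 0.1234 0.188 ]
scene orange [ 166  193   75   59 1880] [200.2 222.5]
scene hole [186 220  15  13 153] [192.9 225.8] (192.9, 225.8) [12.  14.4] [ 0.5544 -0.1684  0.12  ]
top red 218 [198.1 196.6] [ 5. 37.] 90.0
[[0.5368, 0.1717], [0.5386, 0.0844], [0.5266, 0.0841], [0.5248, 0.1712]] [0.5318 0.129  0.188 ]
top red 265 [134.6 258.2] [29.4  9.2] 36.86989212036133
[[0.3973, 0.3029], [0.4143, 0.2915], [0.3751, 0.2354], [0.3583, 0.2469]] [0.3855 0.2692 0.188 ]
top orange [ 277  172   60   47 1865] [308.5 195.8]
top hole [310 189  14  15 156] [316.7 195.7] (316.7, 195.7) [12.6 14. ] [ 0.5514 -0.167   0.12  ]
```

View pics/crop.png

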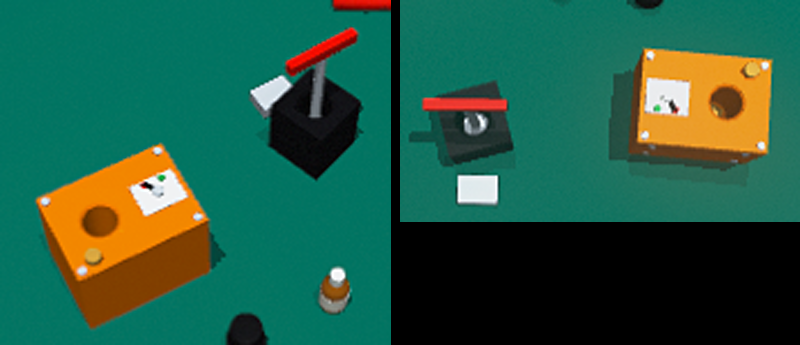

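>>> play_rows --pt "-3.1 -2.3 -0.4 0 0 0 1" --pt "-6.3 -4.6 -0.8 0 0 0 1" --pt "-9.4 -6.9 -1.1 0 0 0 1" --pt "-12.6 -9.2 -1.4 0 0 0 1" --pt "-15.7 -11.5 -1.6 0 0 0 1" --squeeze 60

```text
clock: 0.6
position: [0.3001, 0.4403, 0.2473]
tool_rot: [-3.141, 0.0, 2.845]
force: [0.6, 1.1, -1.0]
grip_width: 0.0856
finger_force: 0.0
```

>>> play_rows --pt "-3.1 -2.3 -0.4 0 0 0 1" --pt "-6.3 -4.6 -0.8 0 0 0 1" --pt "-9.4 -6.9 -1.1 0 0 0 1" --pt "-12.6 -9.2 -1.4 0 0 0 1" --pt "-15.7 -11.5 -1.6 0 0 0 1"

```text
clock: 1.1
position: [0.4166, 0.2844, 0.2634]
tool_rot: [3.142, 0.0, 2.845]
force: [0.3, 0.3, -1.1]
grip_width: 0.0855
finger_force: 0.0
```

>>> play_rows --pt "-3.1 -2.3 -0.4 0 0 0.127 1" --pt "-6.3 -4.6 -0.8 0 0 0.254 1" --pt "-9.4 -6.9 -1.1 0 0 0.381 1" --pt "-12.6 -9.2 -1.4 0 0 0.508 1" --pt "-15.7 -11.5 -1.6 0 0 0.637 1"

```text
clock: 1.6
position: [0.533, 0.1285, 0.2794]
tool_rot: [3.142, 0.0, 2.203]
force: [0.1, -0.2, 0.7]
grip_width: 0.0855
finger_force: 0.0
```

>>> play_rows --pt "0 0 0 0 0 0.13 1" --pt "0 0 0 0 0 0.27 1" --pt "0 0 0 0 0 0.41 1" --pt "0 0 0 0 0 0.55 1" --pt "0 0 0 0 0 0.637 1"

```text
clock: 2.1
position: [0.5321, 0.13, 0.279]
tool_rot: [-3.141, 0.0, 1.565]
force: [0.5, -0.2, -0.4]
grip_width: 0.0855
finger_force: 0.0
```

```bash
python3 - <<'E'
from h import *
s=observe();print({k:np.round(s[k],4).tolist() for k in('clock','qpos','position','tool_rot','force','moment')})
p,d,i=grab('wrist','w1.png');np.savez('w1.npz',p=p,d=d,**i);print({k:np.round(v,3).tolist() for k,v in i.items()})
E
```

```text
{'clock': 2.1, 'qpos': [-0.6617, 0.3723, 0.4207, 1.7643, -0.1727, 1.0421, -0.1846], 'position': [0.5321, 0.13, 0.279], 'tool_rot': [-3.1411, 0.0003, 1.5651], 'force': [0.5104, -0.1714, -0.4157], 'moment': [0.016, 0.0488, -0.0156]}
{'fx': 292.623, 'fy': 292.623, 'cx': 255.672, 'cy': 191.015, 'k1': -0.008, 'R': [[1.0, -0.005, 0.0], [-0.005, -0.962, 0.272], [-0.001, -0.272, -0.962]], 't': [-0.532, 0.08, 0.461]}
```

View pics/w1.png

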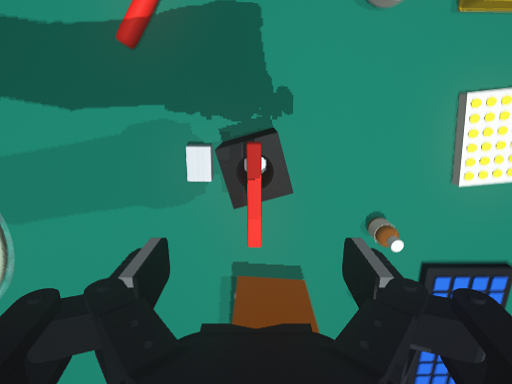

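The wrist view shows the bar from (254,143) to (254,247), lined up with the fingers. The stand is behind it at about (255,167).

```bash
python3 - <<'E'
from h import *
f=np.load('w1.npz');p=f['p'];i={k:f[k] for k in('fx','fy','cx','cy','k1','R','t')}
h=cv2.cvtColor(p,cv2.COLOR_RGB2HSV)
red=(((h[...,0]<4)|(h[...,0]>174))&(h[...,1]>170)&(h[...,2]>90)).astype(np.uint8);red[:120]=0
k,l,st,c=cv2.connectedComponentsWithStats(red);j=1+st[1:,4].argmax();m=l==j
print(st[j],c[j])
for r in(150,160,180,200,220,240):
    x=np.where(m[r])[0];print(r,x.min(),x.max(),[onz(i,u,r,.190).round(4).tolist()[:2] for u in(x.min()-.5,x.max()+.5)],np.median(f['d'][r,x]))
x0=c[j][0]
print('ends',onz(i,x0,st[j][1]-.5,.19),onz(i,x0,st[j][1]+st[j][3]-.5,.19),onz(i,x0,st[j][1]+st[j][3]-.5,.174))
# stand: dark, top face corners
dk=((h[...,2]<70)).astype(np.uint8);dk[:125]=0;dk[212:]=0;dk[:,:210]=0;dk[:,300:]=0
cn=max(cv2.findContours(dk,0,1)[0],key=cv2.contourArea);q=cv2.minAreaRect(cn);print('stand',q,onz(i,*q[0],.085))
E
```

```text
[ 247  142   15  105 1449] [253.82539683 193.05244997]
150 247 260 [[0.5252, 0.168], [0.5363, 0.1679]] 0.23116934
160 247 260 [[0.5251, 0.16], [0.5363, 0.1599]] 0.23340051
180 247 261 [[0.5249, 0.1436], [0.5371, 0.1435]] 0.23840511
200 247 261 [[0.5247, 0.1265], [0.5371, 0.1264]] 0.24292319
220 248 260 [[0.5253, 0.1087], [0.5363, 0.1087]] 0.24771686
240 248 260 [[0.525, 0.0902], [0.5363, 0.0902]] 0.25235763
ends [0.53108786 0.1746243  0.19      ] [0.53044867 0.08403692 0.19      ] [0.53029579 0.07604691 0.174     ]
stand ((253.2321319580078, 167.2986602783203), (68.67552947998047, 64.55355072021484), 74.62374877929688) [0.52946983 0.13331437 0.085     ]
```

>>> play_rows --pt "-0.01 -0.03 2 0 0 0 1" --pt "-0.02 -0.06 4.5 0 0 0 1" --pt "-0.03 -0.1 7 0 0 0 1" --pt "-0.05 -0.13 9.5 0 0 0 1" --pt "-0.05 -0.13 11.7 0 0 0 1"

```text
clock: 2.65
position: [0.5306, 0.1294, 0.161]
tool_rot: [-3.141, 0.0, 1.573]
force: [1.2, -0.2, -0.7]
grip_width: 0.0854
finger_force: 0.0
```

>>> play_rows --pt "0 0 0 0 0 0 0.2" --pt "0 0 0 0 0 0 -0.2" --pt "0 0 0 0 0 0 -0.5" --pt "0 0 0 0 0 0 -0.8" --pt "0 0 0 0 0 0 -1" --squeeze 60

```text
clock: 3.15
position: [0.5313, 0.1296, 0.163]
tool_rot: [3.141, -0.0, 1.571]
force: [-3.4, 0.2, 1.5]
grip_width: 0.0124
finger_force: 0.7
```

>>> play_rows --pt "0 0 0 0 0 0 -1" --pt "0 0 0 0 0 0 -1" --pt "0 0 0 0 0 0 -1" --pt "0 0 0 0 0 0 -1" --pt "0 0 0 0 0 0 -1"

```text
clock: 3.65
position: [0.5314, 0.1297, 0.1631]
tool_rot: [3.14, -0.001, 1.571]
force: [-0.9, -1.0, 7.5]
grip_width: 0.0108
finger_force: 58.7
```

>>> play_rows --pt "0 0 -0.5 0 0 0 -1" --pt "0 0 -1.5 0 0 0 -1" --pt "0 0 -2.5 0 0 0 -1" --pt "0 0 -4 0 0 0 -1" --pt "0 0 -5.5 0 0 0 -1"

```text
clock: 4.15
position: [0.531, 0.1294, 0.2186]
tool_rot: [3.141, -0.0, 1.571]
force: [-0.4, -0.3, -2.6]
grip_width: 0.0113
finger_force: 58.7
```

>>> play_rows --pt "0 0 -2 0 0 0 -1" --pt "0 0 -4.5 0 0 0 -1" --pt "0 0 -7 0 0 0 -1" --pt "0 0 -9.5 0 0 0 -1" --pt "0 0 -11 0 0 0 -1"

```text
clock: 4.65
position: [0.5313, 0.1293, 0.33]
tool_rot: [3.139, -0.001, 1.57]
force: [-0.0, 0.8, -2.3]
grip_width: 0.0113
finger_force: 58.7
```

```bash
python3 - <<'E'
from h import *
s=observe();print({k:np.round(s[k],4).tolist() for k in('clock','qpos','position','tool_rot','force','moment','grip_width','finger_force')})
p,d,i=grab('wrist','w2.png');np.savez('w2.npz',p=p,d=d,**i)
E
```

```text
{'clock': 4.65, 'qpos': [-0.6783, 0.3218, 0.4377, 1.6975, -0.1475, 1.1526, -0.2009], 'position': [0.5313, 0.1293, 0.33], 'tool_rot': [3.1395, -0.0009, 1.5705], 'force': [-0.0327, 0.8421, -2.3124], 'moment': [0.0461, -0.0164, -0.0391], 'grip_width': 0.0113, 'finger_force': 58.7265}
```

View pics/w2.png

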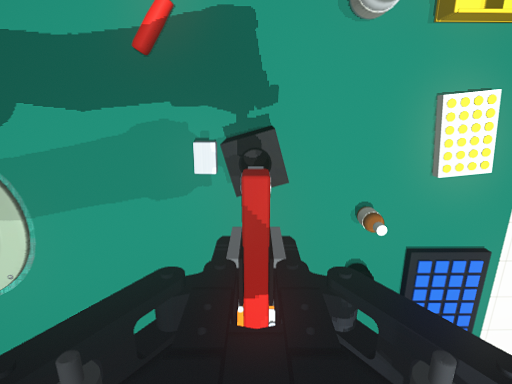

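The key hangs straight in the fingers with the bar at (256,250). The empty stand hole is at (254,155).

>>> play_rows --pt "-2 0.1 0 0 0 0 -1" --pt "-5 0.4 0 0 0 0 -1" --pt "-8.5 0.7 0 0 0 0 -1" --pt "-12 1 0 0 0 0 -1" --pt "-15 1.2 0 0 0 0 -1"

```text
clock: 5.2
position: [0.5427, -0.0225, 0.3275]
tool_rot: [3.141, 0.0, 1.57]
force: [-0.3, 0.3, -3.0]
grip_width: 0.0111
finger_force: 58.7
```

>>> play_rows --pt "-3 0.2 0 0 0 0 -1" --pt "-6.5 0.4 0 0 0 0 -1" --pt "-9.5 0.6 0 0 0 0 -1" --pt "-12.5 0.8 0 0 0 0 -1" --pt "-14.6 0.8 0 0 0 0 -1"

```text
clock: 5.7
position: [0.5506, -0.1687, 0.3274]
tool_rot: [-3.142, 0.001, 1.569]
force: [0.7, 0.6, -2.2]
grip_width: 0.0111
finger_force: 58.7
```

>>> play_rows --pt "0 0 0 0 0 0 -1" --pt "0 0 0 0 0 0 -1" --pt "0 0 0 0 0 0 -1" --pt "0 0 0 0 0 0 -1" --pt "0 0 0 0 0 0 -1"

```text
clock: 6.2
position: [0.5511, -0.1658, 0.3274]
tool_rot: [3.142, -0.0, 1.572]
force: [-1.2, -0.4, -3.2]
grip_width: 0.0109
finger_force: 58.7
```

```bash
python3 - <<'E'
from h import *
s=observe();print({k:np.round(s[k],4).tolist() for k in('clock','qpos','position','tool_rot','force','moment','grip_width','finger_force')})
for n in('wrist','scene','top'):
    p,d,i=grab(n,n+'3.png');np.savez(n+'3.npz',p=p,d=d,**i)
a=cv2.imread('pics/wrist3.png')[100:300,130:380];b=cv2.imread('pics/scene3.png')[110:290,130:280];c=cv2.imread('pics/top3.png')[150:230,260:360]
o=np.zeros((600,800,3),np.uint8);o[:360,:450]=cv2.resize(a,(450,360),interpolation=2);o[:420,450:800]=cv2.resize(b,(350,420),interpolation=2);o[360:600,:300]=cv2.resize(c,(300,240),interpolation=2)
cv2.imwrite('pics/c3.png',o)
E
```

```text
{'clock': 6.2, 'qpos': [-0.1875, 0.3924, 0.5283, 1.6302, -0.2105, 1.1761, 0.3901], 'position': [0.5511, -0.1658, 0.3274], 'tool_rot': [3.1416, -0.0001, 1.5718], 'force': [-1.2065, -0.3511, -3.2442], 'moment': [0.0175, -0.0271, -0.0169], 'grip_width': 0.0109, 'finger_force': 58.703}
```

View pics/c3.png

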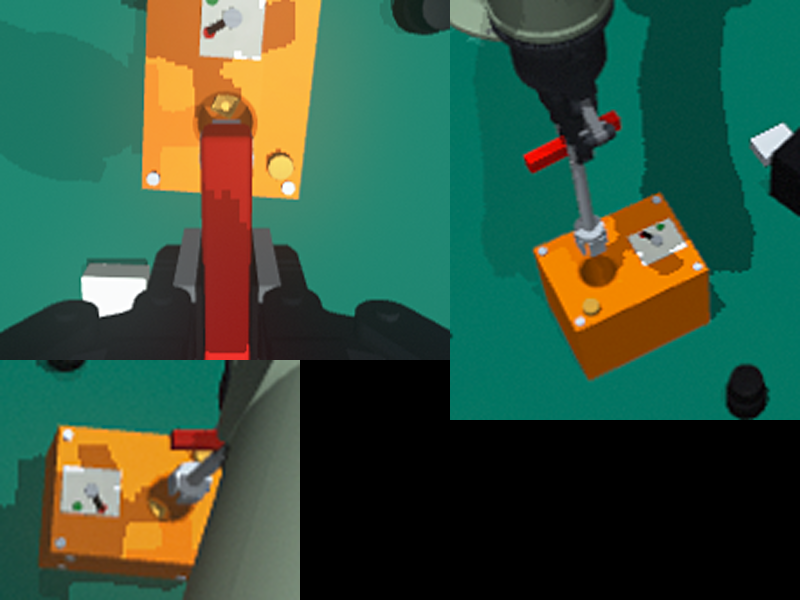

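The wrist crop shows the brass stem inside the shaft at about (255,158) full-frame, just beyond the bar end. The scene crop shows the socket just over the mouth, and the pointer is at red. I'll rectify the wrist frame onto the mouth and stem planes.

```bash
python3 - <<'E'
from h import *
f=np.load('wrist3.npz');p=f['p'];i={k:f[k] for k in('fx','fy','cx','cy','k1','R','t')}
def rect(z,x0,y0,w,s):  # image up=+y, right=+x
    n=int(w/s);u,v=np.meshgrid(np.arange(n),np.arange(n))
    X=np.stack([x0-w/2+u*s,y0+w/2-v*s,np.full(u.shape,z)],-1)@i['R'].T+i['t']
    a=X[...,0]/X[...,2];b=X[...,1]/X[...,2];k=1+i['k1']*(a*a+b*b)
    o=cv2.remap(p,(a*k*i['fx']+i['cx']).astype(np.float32),(b*k*i['fy']+i['cy']).astype(np.float32),2)[:,:,::-1].copy()
    for t in range(0,n,40):  # 10 mm ticks
        cv2.line(o,(t,0),(t,6),(255,255,255),1);cv2.line(o,(0,t),(6,t),(255,255,255),1)
    return o
A=rect(.12,.551,-.167,.1,.00025);B=rect(.042,.551,-.167,.05,.000125)
cv2.imwrite('pics/rect.png',np.hstack([A,B]))
E
```

```text
(no output)
```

View pics/rect.png

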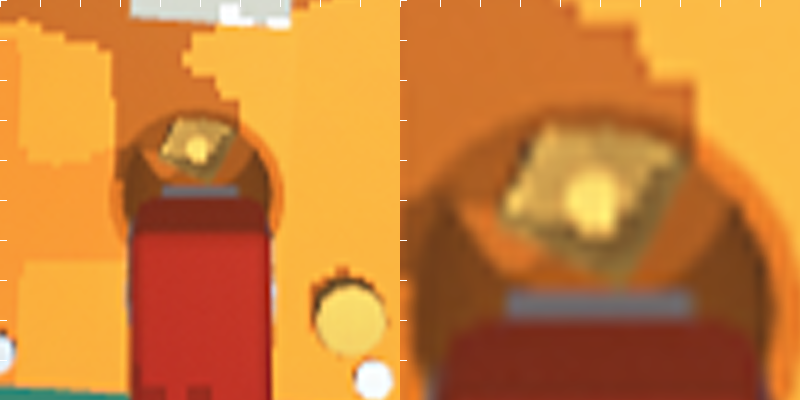

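Rectified, the mouth centre is near (0.5503,-0.1663) and the stem centre near (0.5506,-0.1658). The stem's flats sit at about -14°, so I'll turn the key 0.25 rad clockwise and descend.

>>> play_rows --pt "-0.03 -0.07 0.5 0 0 0.06 -1" --pt "-0.03 -0.07 1.2 0 0 0.12 -1" --pt "-0.03 -0.07 2 0 0 0.18 -1" --pt "-0.03 -0.07 3 0 0 0.25 -1" --pt "-0.03 -0.07 3.5 0 0 0.25 -1"

```text
clock: 6.85
position: [0.5501, -0.1665, 0.2916]
tool_rot: [-3.141, 0.0, 1.32]
force: [0.4, 0.2, -2.9]
grip_width: 0.0108
finger_force: 58.6
```

>>> play_rows --pt "0 0 0.3 0 0 0 -1" --pt "0 0 0.6 0 0 0 -1" --pt "0 0 1 0 0 0 -1" --pt "0 0 1.3 0 0 0 -1" --pt "0 0 1.5 0 0 0 -1"

```text
clock: 7.35
position: [0.5503, -0.1668, 0.2771]
tool_rot: [-3.142, -0.0, 1.321]
force: [-0.6, 0.7, -3.2]
grip_width: 0.0109
finger_force: 58.7
```

>>> play_rows --pt "0 0 0.3 0 0 0 -1" --pt "0 0 0.6 0 0 0 -1" --pt "0 0 0.9 0 0 0 -1" --pt "0 0 1.2 0 0 0 -1" --pt "0 0 1.5 0 0 0 -1"

```text
clock: 7.85
position: [0.5503, -0.1668, 0.2621]
tool_rot: [3.142, -0.0, 1.321]
force: [0.0, -0.1, -3.6]
grip_width: 0.0108
finger_force: 58.7
```

>>> play_rows --pt "0 0 0.5 0 0 0 -1" --pt "0 0 1.1 0 0 0 -1" --pt "0 0 1.7 0 0 0 -1" --pt "0 0 2.3 0 0 0 -1" --pt "0 0 2.7 0 0 0 -1"

```text
clock: 8.35
position: [0.5502, -0.1668, 0.2346]
tool_rot: [-3.141, 0.0, 1.321]
force: [0.2, -0.1, -2.7]
grip_width: 0.0108
finger_force: 58.7
```

>>> play_rows --pt "0 0 0.5 0 0 0 -1" --pt "0 0 1.0 0 0 0 -1" --pt "0 0 1.5 0 0 0 -1" --pt "0 0 2.0 0 0 0 -1" --pt "0 0 2.3 0 0 0 -1"

```text
clock: 8.85
position: [0.5502, -0.1668, 0.2118]
tool_rot: [-3.141, 0.0, 1.321]
force: [0.6, -0.2, -2.8]
grip_width: 0.0107
finger_force: 58.7
```

>>> play_rows --pt "0 0 0.3 0 0 0 -1" --pt "0 0 0.6 0 0 0 -1" --pt "0 0 0.9 0 0 0 -1" --pt "0 0 1.2 0 0 0 -1" --pt "0 0 1.4 0 0 0 -1"

```text
clock: 9.35
position: [0.5503, -0.1668, 0.198]
tool_rot: [-3.141, 0.0, 1.321]
force: [-0.1, -0.3, -2.9]
grip_width: 0.0108
finger_force: 58.7
```

>>> play_rows --pt "0 0 0.1 0 0 0 -1" --pt "0 0 0.2 0 0 0 -1" --pt "0 0 0.3 0 0 0 -1" --pt "0 0 0.45 0 0 0 -1" --pt "0 0 0.6 0 0 0 -1"

```text
clock: 9.85
position: [0.5506, -0.1669, 0.1926]
tool_rot: [3.141, -0.0, 1.321]
force: [0.4, -0.5, 4.9]
grip_width: 0.0112
finger_force: 59.8
```

About 8 N on the stem top means the squares don't fit yet. The stem's other edge measured nearer -25°, so I'll turn a little more clockwise.

>>> play_rows --pt "0 0 0 0 0 0.03 -1" --pt "0 0 0 0 0 0.06 -1" --pt "0 0 0 0 0 0.09 -1" --pt "0 0 0 0 0 0.12 -1" --pt "0 0 0 0 0 0.15 -1"

```text
clock: 10.35
position: [0.5503, -0.1668, 0.1923]
tool_rot: [-3.142, 0.0, 1.168]
force: [-1.4, -0.2, 5.0]
grip_width: 0.0108
finger_force: 59.7
```

```bash
python3 - <<'E'
from h import *
s=observe();print({k:np.round(s[k],4).tolist() for k in('position','tool_rot','force','moment')})
f=np.load('wrist3.npz');p=f['p'];i={k:f[k] for k in('fx','fy','cx','cy','k1','R','t')}
o=cv2.resize(p[138:178,228:283,::-1],None,fx=14,fy=14,interpolation=cv2.INTER_CUBIC);cv2.imwrite('pics/stem.png',o)
E
```

```text
{'position': [0.5503, -0.1668, 0.1923], 'tool_rot': [-3.1415, 0.0, 1.1682], 'force': [-1.3832, -0.2259, 5.0442], 'moment': [0.0977, 0.3496, -0.0147]}
```

View pics/stem.png

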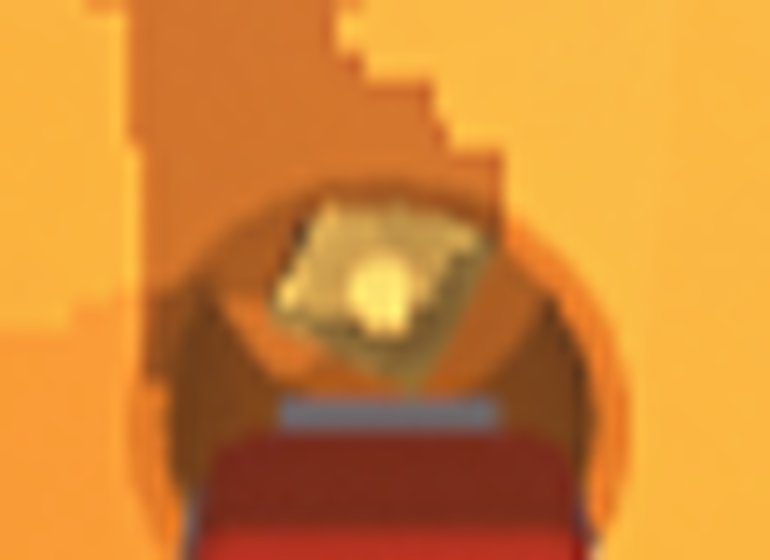

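```bash
python3 - <<'E'
from h import *
f=np.load('wrist3.npz');i={k:f[k] for k in('fx','fy','cx','cy','k1','R','t')}
g=lambda x,y,z:(onz(i,228+(x-6.5)/14,138+(y-6.5)/14,z)[:2]*1000).round(1)
P={k:g(*v,.042) for k,v in dict(left=(272,303),topl=(325,203),right=(490,240),bot=(405,345)).items()};print(P)
an=lambda a,b:np.degrees(np.arctan2(*(P[b]-P[a])[::-1])).round(1)
for a,b in(('left','topl'),('left','bot'),('bot','right'),('topl','right')):print(a,b,an(a,b),np.linalg.norm(P[b]-P[a]).round(1))
print('cone',g(380,295,.045))
print('base corner',g(410,385,.02),'camera',(-i['R'].T@i['t']).round(3))
E
```

```text
{'left': array([ 538.6, -168.2]), 'topl': array([ 544.2, -157.7]), 'right': array([ 561.5, -161.5]), 'bot': array([ 552.6, -172.7])}
left topl 61.9 11.9
left bot -17.8 14.7
bot right 51.5 14.3
topl right -12.4 17.7
cone [ 550.  -166.9]
base corner [ 553.3 -181.1] camera [ 0.551 -0.096  0.47 ]
```

The top edge I used was actually clipped by the mouth rim. The visible corners give about -35°, so I'll keep turning clockwise.

>>> play_rows --pt "0 0 0 0 0 0.04 -1" --pt "0 0 0 0 0 0.08 -1" --pt "0 0 0 0 0 0.12 -1" --pt "0 0 0 0 0 0.16 -1" --pt "0 0 0 0 0 0.2 -1"

```text
clock: 10.85
position: [0.5502, -0.1664, 0.1919]
tool_rot: [-3.141, 0.0, 0.968]
force: [0.9, 0.3, -1.9]
grip_width: 0.0111
finger_force: 58.8
```

The force vanished, so the stem has popped into the socket. Lowering gently.

>>> play_rows --pt "0 0 0.15 0 0 0 -1" --pt "0 0 0.3 0 0 0 -1" --pt "0 0 0.45 0 0 0 -1" --pt "0 0 0.6 0 0 0 -1" --pt "0 0 0.75 0 0 0 -1"

```text
clock: 11.35
position: [0.5503, -0.1668, 0.1847]
tool_rot: [-3.142, -0.0, 0.971]
force: [-0.5, 0.5, -0.8]
grip_width: 0.0113
finger_force: 58.9
```

>>> play_rows --pt "0 0 0.15 0 0 0 -1" --pt "0 0 0.3 0 0 0 -1" --pt "0 0 0.4 0 0 0 -1" --pt "0 0 0.5 0 0 0 -1" --pt "0 0 0.55 0 0 0 -1"

```text
clock: 11.85
position: [0.5503, -0.1668, 0.1792]
tool_rot: [-3.142, 0.0, 0.971]
force: [1.3, 1.2, -1.6]
grip_width: 0.0109
finger_force: 58.9
```

>>> play_rows --pt "0 0 0 0 0 0.06 -1" --pt "0 0 0 0 0 0.13 -1" --pt "0 0 0 0 0 0.21 -1" --pt "0 0 0 0 0 0.29 -1" --pt "0 0 0 0 0 0.36 -1"

```text
clock: 12.35
position: [0.5504, -0.1668, 0.1793]
tool_rot: [3.141, -0.0, 0.608]
force: [0.9, 1.4, -3.7]
grip_width: 0.0108
finger_force: 58.6
```

>>> play_rows --pt "0 0 0 0 0 0.08 -1" --pt "0 0 0 0 0 0.16 -1" --pt "0 0 0 0 0 0.24 -1" --pt "0 0 0 0 0 0.32 -1" --pt "0 0 0 0 0 0.4 -1"

```text
clock: 12.85
position: [0.5505, -0.1669, 0.1793]
tool_rot: [3.141, -0.0, 0.208]
force: [2.1, 0.2, -4.9]
grip_width: 0.0114
finger_force: 58.5
```

>>> play_rows --pt "0 0 0 0 0 0.08 -1" --pt "0 0 0 0 0 0.15 -1" --pt "0 0 0 0 0 0.2 -1" --pt "0 0 0 0 0 0.25 -1" --pt "0 0 0 0 0 0.3 -1"

```text
clock: 13.35
position: [0.5505, -0.1671, 0.1793]
tool_rot: [3.141, -0.0, -0.091]
force: [2.3, 1.1, -3.3]
grip_width: 0.0109
finger_force: 58.5
```

```bash
python3 - <<'E'
from h import *
s=observe();print({k:np.round(s[k],4).tolist() for k in('position','tool_rot','force','moment','qpos')})
E
```

```text
{'position': [0.5505, -0.1671, 0.1793], 'tool_rot': [3.141, -0.0005, -0.0912], 'force': [2.3472, 1.0712, -3.2567], 'moment': [-0.142, -0.7292, 0.0838], 'qpos': [-0.3856, 0.6841, 0.8873, 1.8158, -0.6421, 0.9572, -0.8807]}
```

>>> play_rows --pt "0 0 0 0 0 0.04 -1" --pt "0 0 0 0 0 0.08 -1" --pt "0 0 0 0 0 0.12 -1" --pt "0 0 0 0 0 0.15 -1" --pt "0 0 0 0 0 0.15 -1"

```text
clock: 13.85
position: [0.5504, -0.167, 0.1793]
tool_rot: [3.141, -0.0, -0.24]
force: [1.9, -2.1, -3.2]
grip_width: 0.011
finger_force: 58.6
```

```bash
python3 -c "
from h import *
s=observe();print({k:np.round(s[k],3).tolist() for k in('tool_rot','force','moment')})"
```

```text
{'tool_rot': [3.141, -0.0, -0.24], 'force': [1.927, -2.079, -3.185], 'moment': [-0.344, -0.808, 0.059]}
```

>>> play_rows --pt "0 0 0 0 0 0.02 -1" --pt "0 0 0 0 0 0.04 -1" --pt "0 0 0 0 0 0.05 -1" --pt "0 0 0 0 0 0.06 -1" --pt "0 0 0 0 0 0.06 -1"

```text
clock: 14.35
position: [0.5503, -0.1669, 0.1793]
tool_rot: [3.141, -0.0, -0.3]
force: [1.6, -0.7, -4.7]
grip_width: 0.0109
finger_force: 58.6
```

```bash
python3 -c "
from h import *
s=observe();print({k:np.round(s[k],3).tolist() for k in('tool_rot','force','moment')})
p,d,i=grab('wrist','w5.png')
h=cv2.cvtColor(p,cv2.COLOR_RGB2HSV)"
```

```text
{'tool_rot': [3.141, -0.0, -0.3], 'force': [1.566, -0.694, -4.746], 'moment': [-0.539, -0.718, 0.178]}
```

View pics/w5.png

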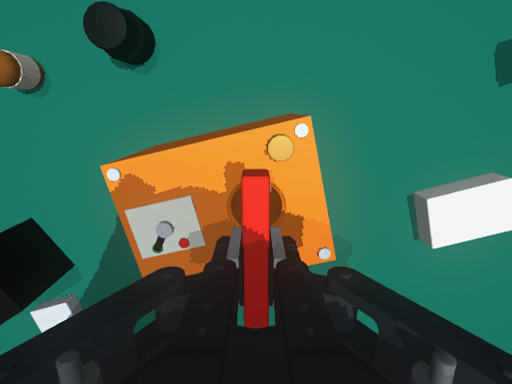

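The wrist view shows the pointer tip at (158,246), covering the green mark. The red mark is at (184,243). I'll turn on in small steps until the stop is felt.

>>> play_rows --pt "0 0 0 0 0 0.01 -1" --pt "0 0 0 0 0 0.02 -1" --pt "0 0 0 0 0 0.03 -1" --pt "0 0 0 0 0 0.04 -1" --pt "0 0 0 0 0 0.04 -1"

```text
clock: 14.9
position: [0.5503, -0.1668, 0.1793]
tool_rot: [3.141, -0.0, -0.34]
force: [2.1, -1.7, -3.4]
grip_width: 0.011
finger_force: 58.7
```

```bash
python3 -c "
from h import *
s=observe();print({k:np.round(s[k],3).tolist() for k in('tool_rot','force','moment')})"
```

```text
{'tool_rot': [3.141, -0.0, -0.34], 'force': [2.09, -1.652, -3.366], 'moment': [-0.541, -0.787, 0.361]}
```

>>> play_rows --pt "0 0 0 0 0 0.02 -1" --pt "0 0 0 0 0 0.03 -1" --pt "0 0 0 0 0 0.03 -1" --pt "0 0 0 0 0 0.03 -1" --pt "0 0 0 0 0 0.03 -1"

```text
clock: 15.4
position: [0.5503, -0.1668, 0.1793]
tool_rot: [3.142, -0.0, -0.369]
force: [3.1, -1.4, -3.7]
grip_width: 0.0112
finger_force: 59.1
```

```bash
python3 -c "
from h import *
s=observe();print({k:np.round(s[k],3).tolist() for k in('tool_rot','force','moment')})"
```

```text
{'tool_rot': [3.142, -0.0, -0.369], 'force': [3.089, -1.376, -3.702], 'moment': [-0.542, -0.635, 0.552]}
```

>>> play_rows --pt "0 0 0 0 0 -0.04 -1" --pt "0 0 0 0 0 -0.08 -1" --pt "0 0 0 0 0 -0.12 -1" --pt "0 0 0 0 0 -0.16 -1" --pt "0 0 0 0 0 -0.18 -1"

```text
clock: 15.9
position: [0.5502, -0.1668, 0.1793]
tool_rot: [-3.141, 0.0, -0.188]
force: [1.5, -0.5, -2.8]
grip_width: 0.0113
finger_force: 58.8
```

```bash
python3 -c "
from h import *
s=observe();print({k:np.round(s[k],3).tolist() for k in('tool_rot','force','moment')})"
```

```text
{'tool_rot': [-3.141, 0.0, -0.188], 'force': [1.544, -0.489, -2.787], 'moment': [-0.278, -0.533, 0.006]}
```

The stop is confirmed: the moment rose linearly to 0.55 N m and is back to zero. Now drawing the key straight out.

>>> play_rows --pt "0 0 -0.3 0 0 0 -1" --pt "0 0 -0.7 0 0 0 -1" --pt "0 0 -1.2 0 0 0 -1" --pt "0 0 -1.8 0 0 0 -1" --pt "0 0 -2.5 0 0 0 -1"

```text
clock: 16.4
position: [0.5501, -0.1668, 0.2048]
tool_rot: [-3.142, 0.001, -0.19]
force: [-0.4, 1.1, -2.8]
grip_width: 0.0109
finger_force: 58.8
```

>>> play_rows --pt "0 0 -1 0 0 0 -1" --pt "0 0 -2 0 0 0 -1" --pt "0 0 -3.2 0 0 0 -1" --pt "0 0 -4.4 0 0 0 -1" --pt "0 0 -5.5 0 0 0 -1"

```text
clock: 16.9
position: [0.5503, -0.1669, 0.2606]
tool_rot: [-3.142, -0.0, -0.189]
force: [0.5, -0.9, -2.6]
grip_width: 0.0112
finger_force: 58.8
```

>>> play_rows --pt "0 0 -1.5 0 0 0 -1" --pt "0 0 -3 0 0 0 -1" --pt "0 0 -4.5 0 0 0 -1" --pt "0 0 -6 0 0 0 -1" --pt "0 0 -7 0 0 0 -1"

```text
clock: 17.4
position: [0.5505, -0.167, 0.3309]
tool_rot: [3.142, -0.001, -0.189]
force: [-0.1, 0.6, -3.0]
grip_width: 0.0109
finger_force: 58.8
```

```bash
python3 -c "
from h import *
s=observe();print({k:np.round(s[k],3).tolist() for k in('clock','position','tool_rot','force','moment')})
grab('wrist','w6.png')
a=cv2.imread('pics/w6.png');p,d,i=grab('scene','s6.png');b=cv2.imread('pics/s6.png')[110:290,130:340]
o=np.zeros((300,800,3),np.uint8);o[:,:400]=cv2.resize(a,(400,300));o[:,400:750]=cv2.resize(b,(350,300));cv2.imwrite('pics/c6.png',o)"
```

```text
{'clock': 17.4, 'position': [0.55, -0.167, 0.331], 'tool_rot': [3.142, -0.001, -0.189], 'force': [-0.076, 0.589, -2.987], 'moment': [0.011, 0.061, 0.022]}
```

View pics/c6.png

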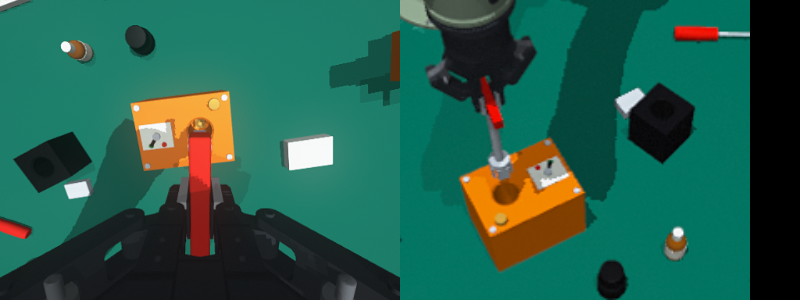

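The pointer sits at the green mark and the red mark is uncovered. The key hangs straight, so I'm heading back over the stand.

>>> play_rows --pt "-0.5 -2 0 0 0 0 -1" --pt "-1.3 -5 0 0 0 0 -1" --pt "-2.1 -8.2 0 0 0 0 -1" --pt "-2.9 -11.4 0 0 0 0 -1" --pt "-3.7 -14.4 0 0 0 0 -1"

```text
clock: 18.0
position: [0.5406, -0.0169, 0.3287]
tool_rot: [3.141, 0.001, -0.189]
force: [1.6, 0.7, -2.7]
grip_width: 0.0107
finger_force: 58.8
```

>>> play_rows --pt "-0.8 -3.2 0 0 0 -0.12 -1" --pt "-1.6 -6.4 0 0 0 -0.24 -1" --pt "-2.4 -9.4 0 0 0 -0.36 -1" --pt "-3.2 -12.2 0 0 0 -0.48 -1" --pt "-3.8 -14.3 0 0 0 -0.6 -1"

```text
clock: 18.5
position: [0.53, 0.1313, 0.3287]
tool_rot: [-3.141, 0.001, 0.417]
force: [0.3, 0.1, -2.7]
grip_width: 0.011
finger_force: 58.8
```

>>> play_rows --pt "0 0 0 0 0 -0.12 -1" --pt "0 0 0 0 0 -0.24 -1" --pt "0 0 0 0 0 -0.36 -1" --pt "0 0 0 0 0 -0.48 -1" --pt "0 0 0 0 0 -0.6 -1"

```text
clock: 19.0
position: [0.5303, 0.1292, 0.3288]
tool_rot: [-3.141, 0.001, 1.016]
force: [0.3, -0.2, -3.4]
grip_width: 0.0111
finger_force: 58.9
```

>>> play_rows --pt "0 0 0 0 0 -0.12 -1" --pt "0 0 0 0 0 -0.24 -1" --pt "0 0 0 0 0 -0.36 -1" --pt "0 0 0 0 0 -0.48 -1" --pt "0 0 0 0 0 -0.56 -1"

```text
clock: 19.5
position: [0.5303, 0.1291, 0.3288]
tool_rot: [-3.141, 0.0, 1.576]
force: [0.2, 0.6, -2.5]
grip_width: 0.0108
finger_force: 58.9
```

>>> play_rows --pt "0 0 0 0 0 0 -1" --pt "0 0 0 0 0 0 -1" --pt "0 0 0 0 0 0 -1" --pt "0 0 0 0 0 0 -1" --pt "0 0 0 0 0 0 -1"

```text
clock: 20.0
position: [0.5306, 0.1293, 0.3292]
tool_rot: [-3.142, 0.0, 1.57]
force: [0.5, -0.5, -2.1]
grip_width: 0.011
finger_force: 58.9
```

>>> play_rows --pt "0 0.03 1.5 0 0 0 -1" --pt "0 0.03 3.2 0 0 0 -1" --pt "0 0.03 5 0 0 0 -1" --pt "0 0.03 6.5 0 0 0 -1" --pt "0 0.03 7.5 0 0 0 -1"

```text
clock: 20.5
position: [0.5307, 0.1292, 0.2533]
tool_rot: [-3.141, 0.0, 1.57]
force: [0.6, 0.2, -3.1]
grip_width: 0.011
finger_force: 58.8
```

>>> play_rows --pt "0 0 0.3 0 0 0 -1" --pt "0 0 0.7 0 0 0 -1" --pt "0 0 1.1 0 0 0 -1" --pt "0 0 1.5 0 0 0 -1" --pt "0 0 1.9 0 0 0 -1"

```text
clock: 21.0
position: [0.531, 0.1292, 0.2352]
tool_rot: [3.141, -0.0, 1.571]
force: [1.6, -0.7, -2.9]
grip_width: 0.011
finger_force: 58.9
```

```bash
python3 -c "
from h import *
s=observe();print({k:np.round(s[k],3).tolist() for k in('clock','position','tool_rot','force','moment')})"
```

```text
{'clock': 21.0, 'position': [0.531, 0.129, 0.235], 'tool_rot': [3.141, -0.0, 1.571], 'force': [1.65, -0.738, -2.941], 'moment': [0.021, 0.014, 0.053]}
```

Inside the hole with no side load. I'll lower it most of the way, then slowly to the floor.

>>> play_rows --pt "0 0 0.6 0 0 0 -1" --pt "0 0 1.3 0 0 0 -1" --pt "0 0 2 0 0 0 -1" --pt "0 0 2.7 0 0 0 -1" --pt "0 0 3.3 0 0 0 -1"

```text
clock: 21.5
position: [0.5308, 0.1291, 0.2016]
tool_rot: [-3.141, 0.0, 1.571]
force: [-0.6, 0.9, -2.3]
grip_width: 0.011
finger_force: 58.9
```

>>> play_rows --pt "0 0 0.6 0 0 0 -1" --pt "0 0 1.3 0 0 0 -1" --pt "0 0 2 0 0 0 -1" --pt "0 0 2.7 0 0 0 -1" --pt "0 0 3.3 0 0 0 -1"

```text
clock: 22.0
position: [0.5308, 0.1292, 0.1686]
tool_rot: [-3.141, 0.0, 1.571]
force: [-0.1, 1.0, -2.8]
grip_width: 0.0109
finger_force: 58.9
```

>>> play_rows --pt "0 0 0.1 0 0 0 -1" --pt "0 0 0.2 0 0 0 -1" --pt "0 0 0.3 0 0 0 -1" --pt "0 0 0.4 0 0 0 -1" --pt "0 0 0.45 0 0 0 -1"

```text
clock: 22.5
position: [0.5309, 0.1292, 0.1648]
tool_rot: [3.141, -0.0, 1.571]
force: [0.6, 0.1, -2.7]
grip_width: 0.0105
finger_force: 58.9
```

>>> play_rows --pt "0 0 0.05 0 0 0 -1" --pt "0 0 0.1 0 0 0 -1" --pt "0 0 0.13 0 0 0 -1" --pt "0 0 0.15 0 0 0 -1" --pt "0 0 0.15 0 0 0 -1"

```text
clock: 23.0
position: [0.5309, 0.1292, 0.1633]
tool_rot: [-3.142, 0.0, 1.571]
force: [-0.2, -0.0, -2.4]
grip_width: 0.011
finger_force: 58.9
```

>>> play_rows --pt "0 0 0.04 0 0 0 -1" --pt "0 0 0.08 0 0 0 -1" --pt "0 0 0.1 0 0 0 -1" --pt "0 0 0.1 0 0 0 -1" --pt "0 0 0.1 0 0 0 -1"

```text
clock: 23.5
position: [0.5316, 0.1292, 0.1631]
tool_rot: [3.14, -0.001, 1.571]
force: [-1.0, 0.0, 12.2]
grip_width: 0.0108
finger_force: 61.0
```

On the floor. I'll ease the load, open gently and rise.

>>> play_rows --pt "0 0 -0.04 0 0 0 -1" --pt "0 0 -0.06 0 0 0 -0.7" --pt "0 0 -0.06 0 0 0 -0.4" --pt "0 0 -0.06 0 0 0 0" --pt "0 0 -0.06 0 0 0 0.4" --squeeze 20

```text
clock: 24.0
position: [0.5309, 0.1292, 0.1628]
tool_rot: [-3.141, 0.0, 1.571]
force: [-0.2, 0.2, 0.5]
grip_width: 0.0536
finger_force: 0.0
```

>>> play_rows --pt "0 0 0 0 0 0 1" --pt "0 0 0 0 0 0 1" --pt "0 0 0 0 0 0 1" --pt "0 0 0 0 0 0 1" --pt "0 0 0 0 0 0 1"

```text
clock: 24.5
position: [0.5309, 0.1292, 0.1629]
tool_rot: [-3.142, 0.0, 1.571]
force: [-0.0, 0.5, -0.2]
grip_width: 0.0851
finger_force: 0.0
```

>>> play_rows --pt "0 0 -1 0 0 0 1" --pt "0 0 -3 0 0 0 1" --pt "0 0 -6 0 0 0 1" --pt "0 0 -9 0 0 0 1" --pt "0 0 -11.6 0 0 0 1"

```text
clock: 25.0
position: [0.531, 0.1289, 0.2812]
tool_rot: [3.141, -0.0, 1.57]
force: [0.1, 0.1, -0.3]
grip_width: 0.0851
finger_force: 0.0
```

>>> play_rows --pt "0 0 0 0 0 0 1" --pt "0 0 0 0 0 0 1" --pt "0 0 0 0 0 0 1" --pt "0 0 0 0 0 0 1" --pt "0 0 0 0 0 0 1"

```text
clock: 25.5
position: [0.5307, 0.1291, 0.2784]
tool_rot: [-3.141, 0.001, 1.571]
force: [-0.1, -0.6, 0.0]
grip_width: 0.0855
finger_force: 0.0
```

```bash
python3 -c "
from h import *
s=observe();print({k:np.round(s[k],3).tolist() for k in('clock','position','force','grip_width')})
p,d,i=grab('wrist','w7.png');grab('scene','s7.png');t=grab('top','t7.png')
h=cv2.cvtColor(p,cv2.COLOR_RGB2HSV)
red=(((h[...,0]<4)|(h[...,0]>174))&(h[...,1]>170)&(h[...,2]>90)).astype(np.uint8);red[:120]=0
k,l,st,c=cv2.connectedComponentsWithStats(red);j=1+st[1:,4].argmax();print(st[j],c[j])
R=[cv2.imread('pics/'+x) for x in('w7.png','s7.png')]
o=np.hstack([cv2.resize(R[0],(400,300)),cv2.resize(R[1][120:285,140:360],(400,300),interpolation=2)]);cv2.imwrite('pics/c7.png',o)"
```

```text
{'clock': 25.5, 'position': [0.531, 0.129, 0.278], 'force': [-0.144, -0.572, 0.043], 'grip_width': 0.086}
[ 249  142   16  105 1484] [256.33153639 192.84838275]
```

View pics/c7.png

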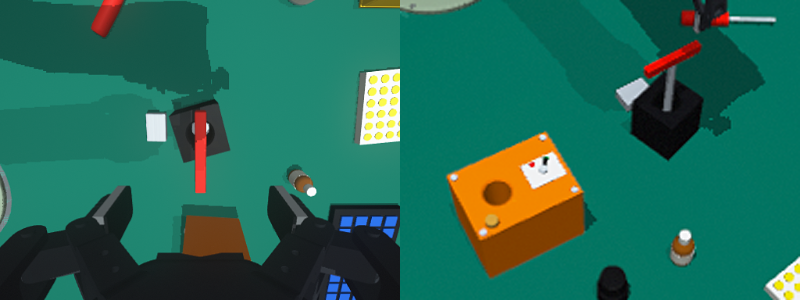

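The key stands upright in its stand in the same place and at the same apparent height as before. The pointer is at green and nothing else has moved.

```bash
python3 -c "
from workcell import bot
print(bot.job_done())"
```

```text
the job is handed in; nothing more can be done
None
```

The clamp is locked: I turned the key clockwise until I felt the stop and the pointer was at green. The key is back upright, fully home in its stand and released, and the job was handed in at about 26 s.

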